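# Scan the stock label of a pot on the display turntable

### The arm

A 7-joint arm with a two-finger parallel gripper is mounted at the origin on the work surface. World frame = base frame: x ahead of the robot, y to its left, z up, the work surface at z = 0. Lengths are in m, angles in rad, forces in N, time in s.
With the tool pointing down it reaches from about 0.4 to 0.85 m from the base axis. Payload 10.4 kg.
Tool frame: the origin (TCP) lies at the very end of the fingers, on their centre line; the grasp point (between the pads) lies 19 mm behind it; z points along the fingers, y is the line along which they close (so a half turn about z gives the same grasp; the last joint's range is limited). The gripper opens to 87 mm and grips with 3 to 60 N. Pads are 19 mm wide; open, the fingers measure 117 mm over their backs; the gripper's body (75 mm by 190 mm) begins 51 mm behind the grasp point.
Start: joints at [1.184, 0.332, -0.065, 1.46, 0.022, 1.35, -0.088], TCP at [0.222, -0.584, 0.223] pointing down, gripper open.
Joint ranges: [-2.6, 2.6], [-0.5, 2.12], [-1.47, 1.34], [0.16, 2.42], [-1.27, 4.41], [0.06, 2.06], [-2.6, 2.6]. Speed limits (rad/s): [2.22, 2.22, 2.79, 2.79, 3.14, 3.14, 3.14].

### API

Orientations are given as a unit quaternion [x, y, z, w].
In Python, from bench import * gives the robot as it stands.
- The arm moves only by the tool step_arm, never from a script. Its arguments are lists of equal length, an entry for each row: "delta_pos": the shift along the world's x, y, z in units of 25 mm (1.0 is 25 mm), a list of three; "turn": the turn about the world's z in units of 0.12 rad (1.0 is 0.12 rad). In form: {"delta_pos": [[tx, ty, tz], ...], "turn": [turn, ...]}. A call has 1 to 12 rows; each row shifts and turns the commanded pose from where the row before left it; what a row does not reach is not made up. A row lasts 1/10 s, in which the tool goes at most 50 mm and 8.59 degrees, less where a joint would pass 70% of its speed; a pose out of reach is approached as far as the arm can. A call with a number of a shift or a turn outside -1 to 1 is refused whole. A call with a gripper value outside its range is refused whole. "grip" is the closure, from 0 (fully open) to 1 (shut), set as the call begins (left out, the last holds). The fingers move at their own pace and stop on an object; "newtons" is the grip in N (left out, the last holds). Time passes only in rows, so rows that do not move let the fingers close. It gives the time, the measured TCP pose, the force, the opening and the grip force at its end, in the units of the state.
- read_state(): the state, without advancing time (a new reading comes with each control period).
- camera(name): name is "scene" or "top" or "wrist"; returns a dict with "image" (400x640x3 uint8, red, green, blue), "z_map" (400x640 float32, m along the optical axis (not along the pixel's ray), 0 where there is no reading), "mtx" (3x3 intrinsics, pixels), "view" (4x4, takes a point from world to camera coordinates). Camera axes: x right, y up, looking along -z (the intrinsics and any distortion apply to the point x, -y, -z); pixel columns grow to the right and rows downward; lengths in m; the calibration is good to about 2 mm. A picture is of the moment at which its call begins.
- close_job(): hands the job in; it is judged then, once.
The state is a dict: "time": time; "joint_positions": joint angles; "joint_vel": joint speeds; "joint_torque": joint torques, N m; "ee_pos": TCP position; "eef_rot": TCP orientation; "ft_force": force on the tool from outside, world axes, zero at the start; "torque": the same for the moment, N m; "width": finger opening in m; "grip_force": force on a finger pad.
Only numpy, scipy, OpenCV 4.12 (cv2) and the standard library are available. Lean on these libraries where they do the work, as an engineer would, in place of code of your own. Each camera call takes 0.05 s, during which the arm holds its last target. There are 200 camera calls.

### The job

Push the turntable round by its spoke handles, without touching the pots on it, until the stock label on the rectangular pot looks well away from the crates at the back. Then pick up the hand scanner, point its window squarely at the middle of that label from about 8 cm away and hold it still for a second and a half, touching no pot with it. Finally stand the scanner upright on the middle of its rest pad again and let go, leaving the rest of the bench as it was.

Things in the scene. Friction and masses are not known exactly. Their poses are not given: they have to be found in the camera images.
- label: White printed label, 56 mm wide and 36 mm high, stuck on one long upright face of the rectangular pot. Origin at the centre of the label's surface; its x axis points straight out of the pot (level), z up. At the start it looks away from the robot, towards the crates.
- rect_pot_mid (a point): Centre (55 mm up) of the rectangular pot: open, cream glazed, 70 x 110 x 110 mm high, 0.7 kg, loose on the turntable near the rim, its x axis pointing roughly outwards from the turntable's axis, to the face with the label. Label centre 30.5 mm out along x and 62 mm above the pot's underside.
- hex_pot_mid (a point): Centre of the six-sided green pot, 92 mm over the corners, 85 mm high, loose on the turntable.
- round_pot_mid (a point): Centre of the round clay pot, 84 mm diameter, 75 mm high, loose on the turntable.
- wheel: Turning disc of the black turntable, radius 125 mm, top 70 mm above the bench; turns either way, stops by itself (drag 0.25 N m). Origin on its axis at bench level, z up. Six level steel spokes, 16 mm thick, 42 mm above the bench, reach from the rim to 210 mm from the axis, at 30, 90, 150, 210, 270, 330 degrees from its x axis. Push them sideways with closed fingertips about 185 mm from the axis.
- crates_front (a point): Middle of the front (robot-side) face, half-way up, of a row of three open plywood crates of pots fixed along the back of the bench: 130 mm deep (x), 610 mm long (y), 100 mm high. x points away from the robot.
- scanner_grip (a point): Centre of the hand scanner's head: a grey box 80 mm long (x), 44 mm wide (y), 40 mm high, on a black neck 32 mm square and a round foot of 34 mm radius; 115 mm high in all, 0.25 kg. This point is 95 mm above the foot's underside, 5 mm ahead (x) of the foot's axis. It looks along x (any direction at the start), z up. Grip it from above across the head's 44 mm width.
- scanner_window (a point): Middle of the scanner's dark window in the front of the head, 41 mm ahead of the head's centre along x, same height and axes; the scanner looks along +x from here.
- pad: The scanner's rest pad: flat black rubber square, 130 mm, 4 mm thick, fixed to the bench left or right of the turntable; the scanner stands on its middle. Origin at the centre of its underside.
- pot_stack: Fixed stack of pots on the other side of the turntable, 125 mm square up to 160 mm, then 100 mm square up to 250 mm. Origin at the centre of its underside.
- bottle_mid (a point): Centre of an upright white bottle, 60 mm diameter, 170 mm high, loose, beyond the pad.
- saucers_mid (a point): Centre of a short stack of clay saucers, 74 mm diameter, 60 mm high, loose, on the robot's side of the pad.
- mug_mid (a point): Centre of a white mug, 72 mm diameter, 90 mm high, loose, near the pot stack.
- tape_mid (a point): Centre of a roll of tape standing flat, 90 mm diameter, 48 mm high, loose, near the pot stack.
- bowl_mid (a point): Centre of a small glazed bowl, 80 mm diameter, 30 mm high, loose, on the robot's side of the turntable.
- brush_grip (a point): Middle of the handle of a brush, 160 mm long, lying flat on the bench on the robot's side of the turntable; its x axis runs from the handle to the bristles.
There are look-alikes about, which are no part of the job. What is shaped like the part that bears round_pot_mid but yellow is not meant.

How it is judged:
By the outcome, as a careful person would: the job done as asked, in the order asked, and still so for the second after the job is handed in, with the robot touching nothing.
It also fails if it takes over 67 s, if anything falls off the work surface, if the arm or the gripper's body presses on something with over 40 N, if the wrist force passes 120 N, or if a joint passes its speed limit or range.

## Working session

There is one attempt and no reset: what is moved stays moved. The work goes in short steps, Python scripts to look and compute and a tool call to move; the robot and the scene stay as the last step left them, time stands still between calls to the robot, and variables do not carry over. Pictures are saved under pics/ and viewed, at most 10 in all, crops included, and the job is handed in when it is done.

Besides the shell and the picture viewer there is one more tool, called after ">>>" as name([rows], argument=value, ...), one row to a line, values as JSON. step_arm: Moves the arm, as the interface text tells. Shifts and turns lie within -1 to 1; 1 stands for 25 mm of shift or 0.12 rad of turn. Its arguments: {"type":"object","properties":{"delta_pos":{"type":"array"},"turn":{"type":"array"},"grip":{"type":"number"},"newtons":{"type":"number"}},"required":["delta_pos","turn"]}

```bash
mkdir -p pics
cat > h.py <<'E'
from bench import *
import numpy as np, cv2, pickle
def cam(n):
    c=camera(n); pickle.dump(c,open(f'/tmp/{n}.pkl','wb')); return c
def load(n): return pickle.load(open(f'/tmp/{n}.pkl','rb'))
def cloud(c):
    z=c['z_map']; K=c['mtx']; v,u=np.mgrid[0:z.shape[0],0:z.shape[1]]
    p=np.stack([(u-K[0,2])/K[0,0]*z,-(v-K[1,2])/K[1,1]*z,-z,np.ones_like(z)],-1)
    w=p@np.linalg.inv(c['view']).T
    w=w[...,:3]; w[z<=0]=np.nan; return w
def save(c,n): cv2.imwrite(f'pics/{n}.png',c['image'][...,::-1])
E
python3 - <<'E'
from h import *
a=cam('top');b=cam('scene')
im=np.vstack([a['image'],b['image']]);im=cv2.resize(im,(480*1,600))
save(a,'top0');save(b,'scene0')
for c in(a,b): print(np.linalg.inv(c['view']).round(3)[:3],c['mtx'].round(1).tolist())
s=read_state();print(s['ee_pos'],s['eef_rot'],s['time'])
E
```

```text
[[-0.01   0.994 -0.111  0.339]
 [-1.    -0.011 -0.005 -0.037]
 [-0.006  0.111  0.994  1.503]] [[442.1, 0.0, 324.7], [0.0, 442.1, 191.4], [0.0, 0.0, 1.0]]
[[-0.102 -0.844  0.526  1.14 ]
 [ 0.995 -0.081  0.062  0.055]
 [-0.01   0.53   0.848  1.11 ]] [[399.8, 0.0, 325.3], [0.0, 399.8, 204.0], [0.0, 0.0, 1.0]]
[ 0.22223166 -0.58377934  0.22181452] [ 9.83504978e-01  1.80879888e-01 -1.51442116e-04 -6.33812946e-04] 0.1
```

View pics/top0.png

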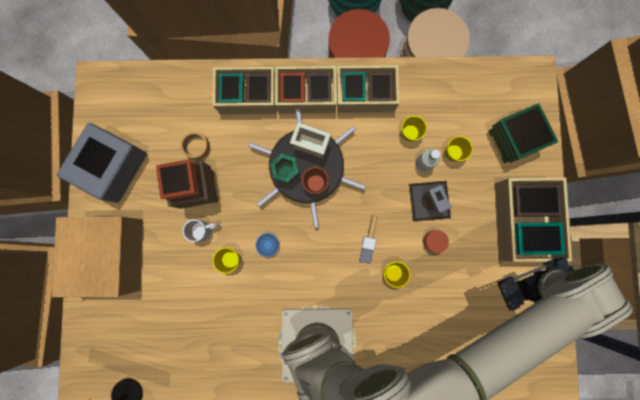

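View pics/scene0.png

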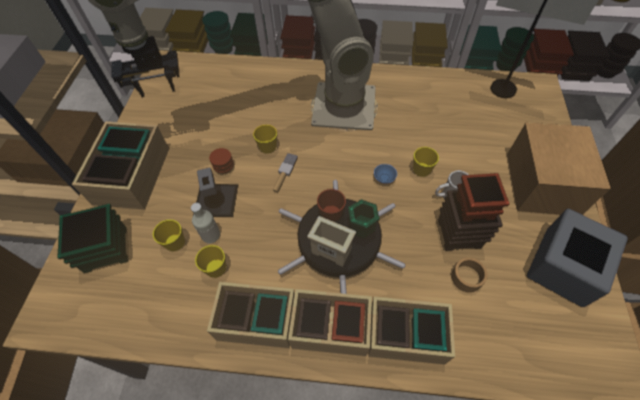

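The top view shows the wheel at about (306,165), with the cream pot at (311,138), and spokes around it. The pad is at (430,200) with the scanner at (438,198), the brush at (369,240), the bowl at (267,244) and the saucers at (436,241). The stack is left at (182,182). The scene view confirms this layout.

```bash
cat >> h.py <<'E'
def blobs(c,mask,zlo,zhi,mn=30):
    w=cloud(c); m=(mask&(w[...,2]>zlo)&(w[...,2]<zhi)).astype(np.uint8)
    n,l,st,ce=cv2.connectedComponentsWithStats(m); r=[]
    for i in range(1,n):
        if st[i,4]>=mn: r.append((ce[i].round(),st[i,4],w[l==i]))
    return r
E
python3 - <<'E'
from h import *
c=load('top');w=cloud(c);im=c['image'].astype(int);hsv=cv2.cvtColor(c['image'],cv2.COLOR_RGB2HSV)
H,S,V=[hsv[...,i].astype(int) for i in range(3)]
one=np.ones_like(H,bool)
reg=lambda x0,x1,y0,y1:(w[...,0]>x0)&(w[...,0]<x1)&(w[...,1]>y0)&(w[...,1]<y1)
def rep(n,m,lo,hi,mn=20):
    for ce,a,p in blobs(c,m,lo,hi,mn):
        r=cv2.minAreaRect(p[:,:2].astype(np.float32)*1000)
        print(n,ce,a,'zmed %.3f zmax %.3f'%(np.median(p[:,2]),p[:,2].max()),'rect',np.round(r[0]),np.round(r[1]),round(r[2],1))
R=reg(.45,.85,-.25,.3)
rep('wheel',R&(V<75)&(S<90),.06,.08)
rep('cream',R&(V>140)&(S<80),.165,.19)
rep('anyhi',R,.13,.2)
rep('spokes',R&(S<60)&(V>90),.03,.065)
rep('pad',reg(.3,.8,-.6,-.2)&(V<80),.0,.02)
rep('rightobj',reg(.2,.9,-.7,-.15),.02,.3)
rep('crates',reg(.7,1,-.4,.4),.06,.15,100)
rep('robotside',reg(.25,.5,-.2,.45),.008,.3)
E
```

```text
wheel [309. 169.] 2103 zmed 0.070 zmax 0.080 rect [576.  34.] [243. 218.] 81.0
cream [310. 138.] 414 zmed 0.180 zmax 0.188 rect [652.  14.] [110.  70.] 70.3
anyhi [310. 138.] 564 zmed 0.179 zmax 0.188 rect [651.  14.] [111.  71.] 70.3
anyhi [284. 168.] 359 zmed 0.155 zmax 0.163 rect [565.  95.] [91. 81.] 72.1
anyhi [314. 178.] 148 zmed 0.143 zmax 0.152 rect [527.   2.] [78. 82.] 89.4
spokes [298. 116.] 65 zmed 0.049 zmax 0.057 rect [759.  58.] [50. 16.] 9.1
spokes [345. 135.] 107 zmed 0.048 zmax 0.058 rect [693. -98.] [16. 79.] 39.0
spokes [260. 148.] 110 zmed 0.048 zmax 0.063 rect [649. 186.] [84. 17.] 69.7
spokes [353. 183.] 120 zmed 0.048 zmax 0.055 rect [ 528. -123.] [84. 16.] 67.9
spokes [267. 197.] 122 zmed 0.048 zmax 0.064 rect [485. 161.] [16. 82.] 39.2
spokes [312. 204.] 26 zmed 0.046 zmax 0.053 rect [457.  12.] [18. 15.] 13.5
pad [427. 201.] 586 zmed 0.005 zmax 0.020 rect [ 470. -385.] [125. 125.] 4.6
rightobj [380.  91.] 1393 zmed 0.083 zmax 0.107 rect [ 840. -212.] [120. 124.] 0.2
rightobj [516. 134.] 1848 zmed 0.129 zmax 0.140 rect [ 675. -668.] [141. 124.] 22.0
rightobj
[... 666 characters left out ...]
d 0.086 zmax 0.108 rect [ 846. -173.] [134. 201.] 0.6
crates [273.  87.] 4822 zmed 0.086 zmax 0.109 rect [847. 134.] [404. 135.] 90.0
robotside [186. 196.] 997 zmed 0.164 zmax 0.259 rect [483. 391.] [ 50. 123.] 9.3
robotside [308. 200.] 584 zmed 0.068 zmax 0.150 rect [442.  32.] [170. 116.] 89.9
robotside [265. 199.] 101 zmed 0.048 zmax 0.057 rect [484. 168.] [23. 74.] 38.5
robotside [368. 243.] 432 zmed 0.019 zmax 0.028 rect [ 343. -177.] [ 43. 158.] 78.3
robotside [198. 230.] 420 zmed 0.062 zmax 0.096 rect [374. 377.] [100.  71.] 80.0
robotside [266. 245.] 362 zmed 0.019 zmax 0.038 rect [329. 165.] [76. 76.] 1.1
robotside [223. 259.] 295 zmed 0.053 zmax 0.082 rect [286. 293.] [73. 83.] 6.1
```

The wheel axis comes out at (0.589, 0.0315), checked from the midpoints of opposite spokes. The spokes sit at 8.7°+60k, the pot's x axis is at −20°, and the scanner head is at (0.467,−0.391) on a line at 22.8°. I still need to know which end the window is on.

Run:
```python
from h import *
a=load('scene')['image'][150:225,180:250];b=load('top')['image'][170:230,400:470]
f=lambda i:cv2.resize(i,(400,400),interpolation=cv2.INTER_CUBIC)
cv2.imwrite('pics/sc.png',np.hstack([f(a),f(b)])[...,::-1])
```

```text
(no output)
```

View pics/sc.png

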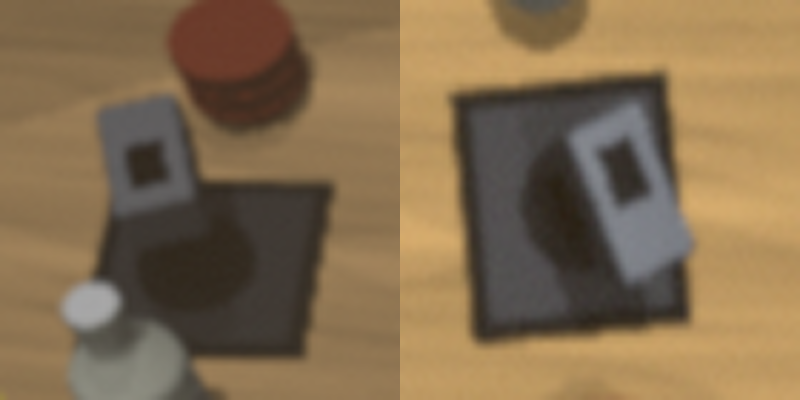

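The dark square on top is off-centre towards the +x end, but that doesn't settle which end is the front. I'll take a wrist look on the way.

>>> step_arm([
  [0.6, 0.6, 0.6],
  [1, 1, 0.6],
  [1, 1, 0.6],
  [1, 1, 0.6],
  [0.6, 0.6, 0.3],
  [0, 0, 0],
], turn=[0, 0.5, 1, 1, 1, 0], grip=1, newtons=20)

```text
time: 0.7
ee_pos: [0.3308, -0.4766, 0.2913]
eef_rot: [0.922, 0.386, 0.001, 0.001]
ft_force: [-0.3, -0.4, 0.1]
width: 0.0469
grip_force: 0.0
```

Run:
```python
from h import *
c=cam('wrist');save(c,'w1');print(np.linalg.inv(c['view']).round(3)[:3],c['mtx'].round(0).tolist())
s=read_state();print(s['ee_pos'],s['eef_rot'],s['joint_positions'],s['time'],s['width'])
```

```text
[[ 0.713  0.681  0.168  0.377]
 [-0.701  0.691  0.175 -0.43 ]
 [ 0.003 -0.243  0.97   0.454]] [[294.0, 0.0, 317.0], [0.0, 294.0, 201.0], [0.0, 0.0, 1.0]]
[ 0.32863763 -0.4781875   0.29039142] [9.23736845e-01 3.83027556e-01 2.18896186e-04 2.90548968e-04] [ 1.05437851  0.21461711 -0.19557699  1.46915598  0.04141156  1.46119469
  0.07402174] 0.75 0.042771007886106514
```

View pics/w1.png

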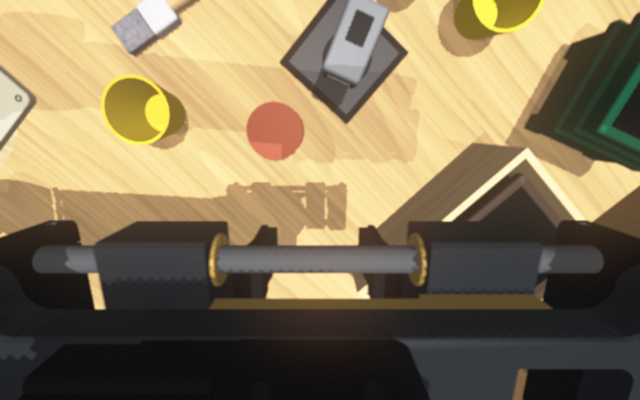

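The window is dark at (337,80), on the robot-side end of the head. So the scanner looks at about −157°, and I'll turn the label counter-clockwise to about 125° to stay within joint 7's range.

First I'll move to the push start, behind the −111° spoke.

>>> step_arm([
  [0.45, 1, -0.4],
  [0.45, 1, -0.4],
  [0.45, 1, -0.4],
  [0.45, 1, -0.4],
  [0.45, 1, -0.4],
  [0.45, 1, -0.4],
  [0.45, 1, -0.4],
  [0.45, 1, -0.4],
  [0.45, 1, -0.4],
  [0.45, 1, -0.4],
  [0.45, 1, -0.4],
  [0.45, 1, -0.4],
], turn=[0.15, 0.15, 0.15, 0.15, 0.15, 0.15, 0.15, 0.15, 0.15, 0.15, 0.15, 0.11])

```text
time: 1.95
ee_pos: [0.4619, -0.1795, 0.169]
eef_rot: [0.88, 0.476, -0.0, -0.0]
ft_force: [0.3, -0.7, 0.8]
width: 0.0007
grip_force: 0.0
```

>>> step_arm([
  [0.5, 1, -0.2],
  [0.35, 0.81, -0.3],
  [0.2, 0.4, -0.5],
  [0, 0, -1],
  [0, 0, -1],
  [0, 0, -1],
  [0, 0, -0.8],
  [0, 0, -0.5],
  [0, 0, -0.32],
  [0, 0, 0],
], turn=[0, 0, 0, 0, 0, 0, 0, 0, 0, 0])

```text
time: 2.95
ee_pos: [0.488, -0.1242, 0.0288]
eef_rot: [0.879, 0.477, -0.001, -0.0]
ft_force: [0.7, 0.2, 0.7]
width: 0.0002
grip_force: 0.0
```

```bash
cat > arc.py <<'E'
import numpy as np,sys
def arc(a0,a1,n,r=.185,p0=None,C=(.589,.0315)):
    s=np.linspace(0,1,n+1); k=.5*(s+(1-np.cos(np.pi*s))/2) # mild ease
    k=k/k[-1]; a=np.radians(a0+(a1-a0)*k)
    P=np.c_[C[0]+r*np.cos(a),C[1]+r*np.sin(a)]
    d=np.diff(P,axis=0)/.025
    print([[round(x,2),round(y,2),0] for x,y in d]);print([round(t,2) for t in np.diff(a)/.12]);print('end',P[-1].round(4))
if __name__=='__main__': arc(*map(float,sys.argv[1:3]),int(sys.argv[3]))
E
python3 arc.py -123 -70 20; python3 -c "
from h import *
s=read_state();print(s['ee_pos'],s['eef_rot'],s['ft_force'],s['time'],s['width'])"
```

```text
[[np.float64(0.16), np.float64(-0.1), 0], [np.float64(0.2), np.float64(-0.12), 0], [np.float64(0.24), np.float64(-0.13), 0], [np.float64(0.28), np.float64(-0.14), 0], [np.float64(0.32), np.float64(-0.14), 0], [np.float64(0.35), np.float64(-0.13), 0], [np.float64(0.38), np.float64(-0.12), 0], [np.float64(0.41), np.float64(-0.11), 0], [np.float64(0.42), np.float64(-0.09), 0], [np.float64(0.43), np.float64(-0.06), 0], [np.float64(0.44), np.float64(-0.04), 0], [np.float64(0.43), np.float64(-0.01), 0], [np.float64(0.42), np.float64(0.01), 0], [np.float64(0.4), np.float64(0.04), 0], [np.float64(0.37), np.float64(0.05), 0], [np.float64(0.34), np.float64(0.06), 0], [np.float64(0.3), np.float64(0.07), 0], [np.float64(0.26), np.float64(0.07), 0], [np.float64(0.22), np.float64(0.07), 0], [np.float64(0.18), np.float64(0.06), 0]]
[np.float64(0.22), np.float64(0.26), np.float64(0.31), np.float64(0.35), np.float64(0.39), np.float64(0.42), np.float64(0.45), np.float64(0.47), np.float64(0.49), np.float64(0.49), np.float64(0.49), np.float64(0.49), np.float64(0.47), np.float64(0.45), np.float64(0.42), np.float64(0.39), np.float64(0.35), np.float64(0.31), np.float64(0.26), np.float64(0.22)]
end [ 0.6523 -0.1423]
[ 0.48803869 -0.12423925  0.02877566] [ 8.79086192e-01  4.76662290e-01 -5.30054807e-04 -4.97534992e-04] [0.66601852 0.15603978 0.65402492] 2.95 0.0001635145154297332
```

>>> step_arm([
  [0.16, -0.1, 0],
  [0.2, -0.12, 0],
  [0.24, -0.13, 0],
  [0.28, -0.14, 0],
  [0.32, -0.14, 0],
  [0.35, -0.13, 0],
  [0.38, -0.12, 0],
  [0.41, -0.11, 0],
  [0.42, -0.09, 0],
  [0.43, -0.06, 0],
], turn=[0.22, 0.26, 0.31, 0.35, 0.39, 0.42, 0.45, 0.47, 0.49, 0.49])

```text
time: 3.95
ee_pos: [0.5693, -0.1529, 0.0306]
eef_rot: [0.745, 0.667, 0.0, 0.0]
ft_force: [-2.4, 0.6, 1.0]
width: 0.0005
grip_force: 0.9
```

>>> step_arm([
  [0.44, -0.04, 0],
  [0.43, -0.01, 0],
  [0.42, 0.01, 0],
  [0.4, 0.04, 0],
  [0.37, 0.05, 0],
  [0.34, 0.06, 0],
  [0.3, 0.07, 0],
  [0.26, 0.07, 0],
  [0.22, 0.07, 0],
  [0.18, 0.06, 0],
  [0, 0, 0],
], turn=[0.49, 0.49, 0.47, 0.45, 0.42, 0.39, 0.35, 0.31, 0.26, 0.22, 0])

```text
time: 5.05
ee_pos: [0.6533, -0.1427, 0.03]
eef_rot: [0.573, 0.819, 0.0, 0.001]
ft_force: [-0.6, -1.1, 0.4]
width: 0.0004
grip_force: 0.0
```

```bash
cat > look.py <<'E'
from h import *
c=cam('top');w=cloud(c);hsv=cv2.cvtColor(c['image'],cv2.COLOR_RGB2HSV);H,S,V=[hsv[...,i].astype(int) for i in range(3)]
C=np.array([.589,.0315]);d=np.hypot(w[...,0]-C[0],w[...,1]-C[1])
for ce,a,p in blobs(c,(d<.22)&(d>.128)&(S<60)&(V>90),.035,.06,25):
    m=p[:,:2].mean(0)-C;print('spoke',ce,np.degrees(np.arctan2(m[1],m[0])).round(1),a)
for ce,a,p in blobs(c,(d<.15)&(V>120)&(S<80),.165,.19,40):
    r=cv2.minAreaRect(p[:,:2].astype(np.float32)*1000);print('pot',ce,a,r)
for ce,a,p in blobs(c,(d<.14),.13,.2,40): print('hi',ce,a,cv2.minAreaRect(p[:,:2].astype(np.float32)*1000))
s=read_state();print(s['ee_pos'],s['eef_rot'],s['ft_force'],s['time'])
E
python3 look.py
```

```text
spoke [309. 118.] -3.8 87
spoke [264. 139.] 56.6 105
spoke [344. 147.] -64.2 34
spoke [261. 188.] 116.6 113
spoke [348. 193.] -124.2 109
spoke [303. 216.] 176.3 114
pot [293. 141.] 446 ((644.34228515625, 66.2247314453125), (71.09761047363281, 109.5858154296875), 27.44610595703125)
hi [293. 141.] 571 ((644.1653442382812, 66.05572509765625), (71.32395935058594, 109.48908996582031), 26.99603271484375)
hi [326. 165.] 156 ((569.5137939453125, -33.98339080810547), (79.96578216552734, 82.39759063720703), 44.03218460083008)
hi [296. 180.] 339 ((524.6217651367188, 56.625301361083984), (89.110107421875, 77.82691192626953), 0.7855585217475891)
[ 0.6529119  -0.14286506  0.02988509] [5.73952675e-01 8.18888330e-01 3.05116052e-04 3.69656688e-04] [ 0.06069933  0.30369281 -0.30999504] 5.1
```

Push 1 turned the wheel 47°, and the pots rode along. I'll lift over the next spoke and repeat.

```bash
sed -i 's/round(x,2),round(y,2)/float(round(x,2)),float(round(y,2))/;s/\[round(t,2)/[float(round(t,2))/' arc.py; python3 arc.py -70 -135.4 12; python3 arc.py -135.4 -80.4 20
```

```text
[[-0.4, -0.13, 0], [-0.54, -0.14, 0], [-0.68, -0.12, 0], [-0.79, -0.05, 0], [-0.86, 0.04, 0], [-0.89, 0.14, 0], [-0.86, 0.25, 0], [-0.79, 0.34, 0], [-0.69, 0.39, 0], [-0.56, 0.4, 0], [-0.43, 0.36, 0], [-0.31, 0.29, 0]]
[-0.48, -0.63, -0.77, -0.89, -0.97, -1.01, -1.01, -0.97, -0.89, -0.77, -0.63, -0.48]
end [ 0.4573 -0.0984]
[[0.14, -0.14, 0], [0.18, -0.17, 0], [0.21, -0.19, 0], [0.25, -0.2, 0], [0.29, -0.21, 0], [0.33, -0.21, 0], [0.36, -0.21, 0], [0.39, -0.19, 0], [0.41, -0.18, 0], [0.43, -0.15, 0], [0.44, -0.13, 0], [0.44, -0.1, 0], [0.43, -0.07, 0], [0.41, -0.04, 0], [0.39, -0.02, 0], [0.36, 0.0, 0], [0.32, 0.02, 0], [0.28, 0.03, 0], [0.24, 0.03, 0], [0.2, 0.03, 0]]
[0.22, 0.27, 0.32, 0.36, 0.4, 0.44, 0.47, 0.49, 0.51, 0.51, 0.51, 0.51, 0.49, 0.47, 0.44, 0.4, 0.36, 0.32, 0.27, 0.22]
end [ 0.6199 -0.1509]
```

>>> step_arm([
  [-0.4, -0.13, 0.3],
  [-0.54, -0.14, 0.9],
  [-0.68, -0.12, 0.8],
  [-0.79, -0.05, 0],
  [-0.86, 0.04, 0],
  [-0.89, 0.14, 0],
  [-0.86, 0.25, 0],
  [-0.79, 0.34, 0],
  [-0.69, 0.39, 0],
  [-0.56, 0.4, 0],
  [-0.43, 0.36, 0],
  [-0.31, 0.29, 0],
], turn=[-0.49, -0.64, -0.77, -0.89, -0.97, -1, -1, -0.97, -0.89, -0.77, -0.63, -0.48])

```text
time: 6.3
ee_pos: [0.4568, -0.0984, 0.0799]
eef_rot: [0.926, 0.378, 0.0, 0.0]
ft_force: [0.1, -0.3, -0.2]
width: 0.0006
grip_force: 0.0
```

>>> step_arm([
  [0, 0, 0],
  [0, 0, -0.5],
  [0, 0, -0.8],
  [0, 0, -0.5],
  [0, 0, -0.2],
  [0, 0, 0],
], turn=[0, 0, 0, 0, 0, 0])

```text
time: 6.9
ee_pos: [0.457, -0.0985, 0.0287]
eef_rot: [0.925, 0.38, -0.001, -0.001]
ft_force: [-0.2, -0.1, 0.4]
width: 0.0002
grip_force: 0.0
```

>>> step_arm([
  [0.14, -0.14, 0],
  [0.18, -0.17, 0],
  [0.21, -0.19, 0],
  [0.25, -0.2, 0],
  [0.29, -0.21, 0],
  [0.33, -0.21, 0],
  [0.36, -0.21, 0],
  [0.39, -0.19, 0],
  [0.41, -0.18, 0],
  [0.43, -0.15, 0],
], turn=[0.22, 0.27, 0.32, 0.36, 0.4, 0.44, 0.47, 0.49, 0.51, 0.51])

```text
time: 7.9
ee_pos: [0.5329, -0.1455, 0.0303]
eef_rot: [0.808, 0.59, 0.0, 0.0]
ft_force: [-1.8, 0.5, 1.1]
width: 0.0004
grip_force: 0.9
```

>>> step_arm([
  [0.44, -0.13, 0],
  [0.44, -0.1, 0],
  [0.43, -0.07, 0],
  [0.41, -0.04, 0],
  [0.39, -0.02, 0],
  [0.36, 0.0, 0],
  [0.32, 0.02, 0],
  [0.28, 0.03, 0],
  [0.24, 0.03, 0],
  [0.2, 0.03, 0],
  [0, 0, 0],
], turn=[0.51, 0.51, 0.49, 0.47, 0.44, 0.4, 0.36, 0.32, 0.27, 0.22, 0])

```text
time: 9.0
ee_pos: [0.6208, -0.1511, 0.0299]
eef_rot: [0.646, 0.764, 0.0, 0.0]
ft_force: [0.6, -0.4, 0.6]
width: 0.0005
grip_force: 0.0
```

```bash
python3 look.py
```

```text
spoke [318. 119.] -14.4 99
spoke [269. 131.] 46.0 86
spoke [346. 154.] -74.8 32
spoke [258. 180.] 106.1 113
spoke [342. 200.] -134.6 115
spoke [294. 215.] 165.9 116
pot [283. 156.] 457 ((598.8849487304688, 96.96006774902344), (71.3272933959961, 110.7953109741211), 77.59117126464844)
hi [282. 155.] 545 ((598.8590698242188, 96.96575164794922), (71.3272933959961, 110.84823608398438), 77.59117126464844)
hi [323. 146.] 158 ((625.6530151367188, -25.789310455322266), (81.51551818847656, 80.2567367553711), 89.47361755371094)
hi [315. 179.] 349 ((528.1888427734375, 1.1097068786621094), (80.70133209228516, 88.70135498046875), 19.389524459838867)
[ 0.62032634 -0.15104061  0.02970758] [6.46093971e-01 7.63257777e-01 3.32903111e-04 1.86382813e-04] [-0.20596157  0.42953668  0.8083733 ] 9.05
```

```bash
python3 arc.py -80.4 -146 12; python3 arc.py -146 -92.4 20
```

```text
[[-0.42, -0.06, 0], [-0.56, -0.04, 0], [-0.69, 0.01, 0], [-0.79, 0.09, 0], [-0.84, 0.19, 0], [-0.85, 0.3, 0], [-0.8, 0.4, 0], [-0.72, 0.48, 0], [-0.61, 0.51, 0], [-0.48, 0.49, 0], [-0.36, 0.44, 0], [-0.25, 0.35, 0]]
[-0.48, -0.64, -0.78, -0.89, -0.97, -1.01, -1.01, -0.97, -0.89, -0.78, -0.64, -0.48]
end [ 0.4356 -0.072 ]
[[0.11, -0.16, 0], [0.14, -0.19, 0], [0.17, -0.22, 0], [0.21, -0.24, 0], [0.24, -0.25, 0], [0.27, -0.26, 0], [0.31, -0.26, 0], [0.34, -0.26, 0], [0.36, -0.25, 0], [0.38, -0.23, 0], [0.39, -0.2, 0], [0.4, -0.18, 0], [0.4, -0.15, 0], [0.39, -0.12, 0], [0.37, -0.09, 0], [0.34, -0.07, 0], [0.31, -0.05, 0], [0.28, -0.03, 0], [0.24, -0.02, 0], [0.19, -0.01, 0]]
[0.22, 0.27, 0.31, 0.35, 0.39, 0.43, 0.46, 0.48, 0.49, 0.5, 0.5, 0.49, 0.48, 0.46, 0.43, 0.39, 0.35, 0.31, 0.27, 0.22]
end [ 0.5813 -0.1533]
```

>>> step_arm([
  [-0.42, -0.06, 0.3],
  [-0.56, -0.04, 0.9],
  [-0.69, 0.01, 0.8],
  [-0.79, 0.09, 0],
  [-0.84, 0.19, 0],
  [-0.85, 0.3, 0],
  [-0.8, 0.4, 0],
  [-0.72, 0.48, 0],
  [-0.61, 0.51, 0],
  [-0.48, 0.49, 0],
  [-0.36, 0.44, 0],
  [-0.25, 0.35, 0],
], turn=[-0.49, -0.65, -0.78, -0.89, -0.97, -1, -1, -0.97, -0.89, -0.78, -0.64, -0.48])

```text
time: 10.25
ee_pos: [0.435, -0.0716, 0.0798]
eef_rot: [0.957, 0.29, 0.0, 0.0]
ft_force: [-0.3, -0.4, 0.2]
width: 0.0005
grip_force: 0.0
```

>>> step_arm([
  [0, 0, 0],
  [0, 0, -0.5],
  [0, 0, -0.8],
  [0, 0, -0.5],
  [0, 0, -0.2],
  [0, 0, 0],
], turn=[0, 0, 0, 0, 0, 0])

```text
time: 10.85
ee_pos: [0.4352, -0.0721, 0.0287]
eef_rot: [0.956, 0.292, -0.001, -0.001]
ft_force: [0.2, -0.7, 0.4]
width: 0.0005
grip_force: 0.0
```

>>> step_arm([
  [0.11, -0.16, 0],
  [0.14, -0.19, 0],
  [0.17, -0.22, 0],
  [0.21, -0.24, 0],
  [0.24, -0.25, 0],
  [0.27, -0.26, 0],
  [0.31, -0.26, 0],
  [0.34, -0.26, 0],
  [0.36, -0.25, 0],
  [0.38, -0.23, 0],
], turn=[0.22, 0.27, 0.31, 0.35, 0.39, 0.43, 0.46, 0.48, 0.49, 0.5])

```text
time: 11.85
ee_pos: [0.4994, -0.1306, 0.0301]
eef_rot: [0.862, 0.507, 0.0, 0.0]
ft_force: [-1.8, 0.2, 1.3]
width: 0.0006
grip_force: 0.9
```

>>> step_arm([
  [0.39, -0.2, 0],
  [0.4, -0.18, 0],
  [0.4, -0.15, 0],
  [0.39, -0.12, 0],
  [0.37, -0.09, 0],
  [0.34, -0.07, 0],
  [0.31, -0.05, 0],
  [0.28, -0.03, 0],
  [0.24, -0.02, 0],
  [0.19, -0.01, 0],
  [0, 0, 0],
], turn=[0.5, 0.49, 0.48, 0.46, 0.43, 0.39, 0.35, 0.31, 0.27, 0.22, 0])

```text
time: 12.95
ee_pos: [0.5824, -0.1531, 0.0298]
eef_rot: [0.722, 0.692, 0.0, 0.0]
ft_force: [0.4, 1.0, -0.7]
width: 0.0002
grip_force: 0.0
```

>>> step_arm([
  [-0.2, -0.3, 0],
  [-0.3, -0.5, 0.5],
  [-0.3, -0.8, 1],
  [-0.2, -0.8, 1],
  [-0.2, -0.8, 1],
  [-0.2, -0.8, 1],
  [-0.2, -0.8, 1],
  [-0.2, -0.8, 0.5],
  [0, -0.4, 0],
  [0, 0, 0],
], turn=[0, 0, -0.5, -1, -1, -1, -1, -0.5, -0.2, 0])

```text
time: 13.95
ee_pos: [0.5357, -0.3048, 0.1783]
eef_rot: [0.9, 0.436, -0.001, -0.0]
ft_force: [-1.4, -0.0, 0.0]
width: 0.0009
grip_force: 0.0
```

```bash
python3 look.py
python3 - <<'E'
from h import *
c=load('top');save(c,'top2')
E
```

```text
spoke [328. 121.] -26.4 104
spoke [278. 125.] 34.0 104
spoke [356. 162.] -86.7 110
spoke [256. 170.] 94.2 112
spoke [335. 207.] -146.6 117
spoke [284. 211.] 153.9 118
pot [288. 172.] 445 ((547.5896606445312, 82.73713684082031), (111.20298767089844, 69.64956665039062), 35.15800476074219)
hi [307. 137.] 158 ((656.8229370117188, 22.51788330078125), (78.69947052001953, 81.84990692138672), 89.91744232177734)
hi [287. 171.] 495 ((547.5896606445312, 82.73713684082031), (111.20298767089844, 69.64956665039062), 35.15800476074219)
hi [326. 165.] 350 ((570.3549194335938, -34.74554443359375), (88.79400634765625, 81.24966430664062), 37.13397979736328)
[ 0.53601922 -0.30298587  0.17784399] [ 8.99369751e-01  4.37187421e-01 -4.88074717e-04 -9.85700761e-04] [ 0.36789431  1.16530426 -0.69289198] 14.0
```

View pics/top2.png

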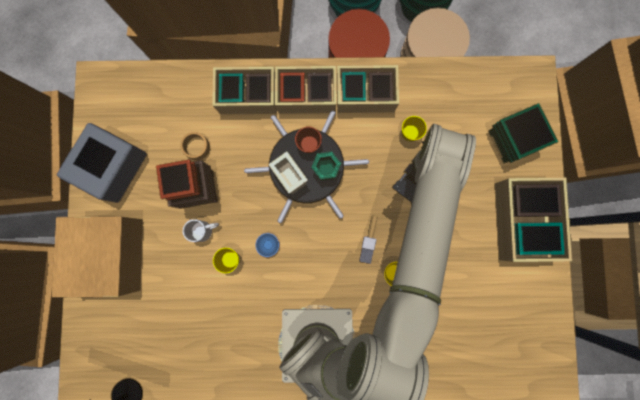

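The pot's face now points at 125°, away from the crates, and its measured position matches the predicted rotation. In the picture the cream pot is at (288,171), with nothing in front of its label. Now I'll go for the scanner: open the gripper and look from close by.

>>> step_arm([
  [-0.5, -0.4, 0.6],
  [-0.9, -0.7, 0.6],
  [-1, -0.7, 0.4],
  [-1, -0.7, 0],
  [-1, -0.7, 0],
  [-1, -0.7, 0],
  [-1, -0.7, 0],
  [-0.8, -0.6, 0],
  [-0.4, -0.4, 0],
  [0, 0, 0],
  [0, 0, 0],
], turn=[-0.2, -0.5, -0.5, -0.5, -0.5, -0.5, -0.5, -0.5, -0.53, 0, 0], grip=0)

```text
time: 15.1
ee_pos: [0.3472, -0.4424, 0.2196]
eef_rot: [0.98, 0.198, 0.0, -0.0]
ft_force: [-0.1, -0.4, -0.2]
width: 0.0805
grip_force: 0.0
```

Run:
```python
from h import *
c=cam('wrist');save(c,'w2');w=cloud(c)
near=(np.hypot(w[...,0]-.467,w[...,1]+.391)<.07)
for ce,a,p in blobs(c,near,.105,.13,100): print('head',ce,a,p[:,2].mean(),cv2.minAreaRect(p[:,:2].astype(np.float32)*1000))
V=c['image'].max(-1);S=(V-c['image'].min(-1))
n2=(np.hypot(w[...,0]-.467,w[...,1]+.391)<.13)
for ce,a,p in blobs(c,n2&(S<40)&(V<140),.0,.009,100): print('pad',ce,a,p[:,2].mean(),cv2.minAreaRect(p[:,:2].astype(np.float32)*1000))
s=read_state();print(s['ee_pos'],s['eef_rot'],s['width'],s['time'])
```

```text
head [319.  49.] 5314 0.11936961818466525 ((464.31658935546875, -396.04156494140625), (75.71458435058594, 43.991416931152344), 23.000268936157227)
pad [313.  72.] 7045 0.004914693469130888 ((470.95001220703125, -388.08087158203125), (128.51319885253906, 127.29364776611328), 4.534003734588623)
[ 0.34770095 -0.44207472  0.21956365] [ 9.80125506e-01  1.98378102e-01  2.66597649e-04 -2.24488558e-04] 0.0829439248677553 15.15
```

View pics/w2.png

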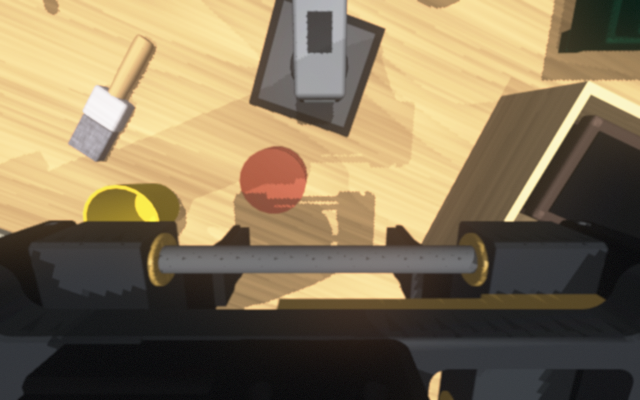

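The close view shows the head at (320,45), cut off by the top edge, with its window end nearest me at (318,98). Head centre is about (0.467,−0.393) and the pad middle is (0.471,−0.388). Next: move above it, descend and grasp.

>>> step_arm([
  [0.6, 0.25, 0],
  [1, 0.4, 0],
  [1, 0.4, 0],
  [1, 0.4, 0],
  [0.8, 0.35, 0],
  [0.43, 0.2, 0],
  [0, 0, 0],
  [0, 0, -0.5],
  [0, 0, -1],
  [0, 0, -1],
  [0, 0, -1],
], turn=[0, 0, 0, 0, 0, 0, 0, 0, 0, 0, 0])

```text
time: 16.25
ee_pos: [0.4656, -0.394, 0.1304]
eef_rot: [0.981, 0.196, -0.0, 0.0]
ft_force: [0.9, -0.9, -0.3]
width: 0.0869
grip_force: 0.0
```

>>> step_arm([
  [0, 0, -0.8],
  [0, 0, -0.6],
  [0, 0, -0.4],
  [0, 0, -0.3],
  [0, 0, 0],
], turn=[0, 0, 0, 0, 0])

```text
time: 16.75
ee_pos: [0.467, -0.3931, 0.0789]
eef_rot: [0.98, 0.197, -0.0, -0.0]
ft_force: [-1.4, 0.1, -0.2]
width: 0.0873
grip_force: 0.0
```

>>> step_arm([
  [0, 0, 0],
  [0, 0, 0],
  [0, 0, 0],
  [0, 0, 0],
  [0, 0, 0],
  [0, 0, 0],
  [0, 0, 0],
  [0, 0, 0],
  [0, 0, 0],
  [0, 0, 0],
], turn=[0, 0, 0, 0, 0, 0, 0, 0, 0, 0], grip=1, newtons=25)

```text
time: 17.75
ee_pos: [0.4675, -0.3932, 0.0796]
eef_rot: [0.98, 0.197, 0.0, 0.0]
ft_force: [-0.0, -0.9, 0.0]
width: 0.0435
grip_force: 25.0
```

Gripped at 43.5 mm. Lifting high enough to clear all the pots, then swinging round to the label.

>>> step_arm([
  [0, 0, 0.4],
  [0, 0, 0.8],
  [0, 0, 1],
  [0, 0, 1],
  [0, 0, 1],
  [0, 0, 1],
  [0, 0, 1],
  [0, 0, 0.8],
  [0, 0, 0.6],
  [0, 0, 0],
], turn=[0, 0, 0, 0, 0, 0, 0, 0, 0, 0])

```text
time: 18.75
ee_pos: [0.4681, -0.3934, 0.2718]
eef_rot: [0.98, 0.197, 0.001, 0.001]
ft_force: [-0.2, -0.5, -3.5]
width: 0.0437
grip_force: 25.0
```

>>> step_arm([
  [-0.1, 0.5, 0],
  [-0.1, 0.9, 0],
  [-0.1, 1, 0],
  [-0.1, 1, 0],
  [-0.1, 1, 0],
  [-0.1, 1, 0],
  [-0.1, 1, 0],
  [-0.1, 1, 0],
  [-0.1, 1, 0],
  [-0.1, 1, 0],
  [-0.1, 1, 0],
  [-0.1, 1, 0],
], turn=[0.3, 0.5, 0.6, 0.6, 0.6, 0.6, 0.6, 0.6, 0.6, 0.6, 0.6, 0.6])

```text
time: 19.95
ee_pos: [0.4361, -0.1063, 0.268]
eef_rot: [0.82, 0.572, -0.001, -0.001]
ft_force: [0.1, -0.1, -2.9]
width: 0.0436
grip_force: 25.0
```

>>> step_arm([
  [0, 1, 0],
  [0.1, 1, 0],
  [0.1, 1, 0],
  [0.1, 1, 0],
  [0.1, 1, 0],
  [0.1, 1, 0],
  [0.1, 1, 0],
  [0.1, 1, 0],
  [0.1, 1, 0],
  [0.1, 1, 0],
  [0.12, 1, 0],
  [0, 0.8, 0],
], turn=[0.7, 0.7, 0.7, 0.7, 0.7, 0.7, 0.7, 0.7, 0.7, 0.7, 0.7, 0.36])

```text
time: 21.15
ee_pos: [0.4628, 0.1895, 0.2695]
eef_rot: [0.46, 0.888, 0.001, -0.0]
ft_force: [-0.1, -0.1, -3.1]
width: 0.044
grip_force: 25.0
```

Run:
```python
from h import *
s=read_state();print(s['ee_pos'],s['eef_rot'],s['width'],s['ft_force'],s['time'])
c=cam('wrist');save(c,'w3');w=cloud(c)
V=c['image'].max(-1).astype(int);S=V-c['image'].min(-1)
m=(np.hypot(w[...,0]-.53,w[...,1]-.1076)<.06)&(V>150)&(S<60)
for lo,hi in((.165,.19),(.10,.165)):
  for ce,a,p in blobs(c,m,lo,hi,60): print(lo,ce,a,p.mean(0).round(4),cv2.minAreaRect(p[:,:2].astype(np.float32)*1000))
```

```text
[0.46277146 0.18950084 0.26951308] [ 4.59542763e-01  8.88155447e-01  5.02554006e-04 -3.13399566e-04] 0.04395270892730575 [-0.10410967 -0.10491132 -3.13576942] 21.15
```

View pics/w3.png

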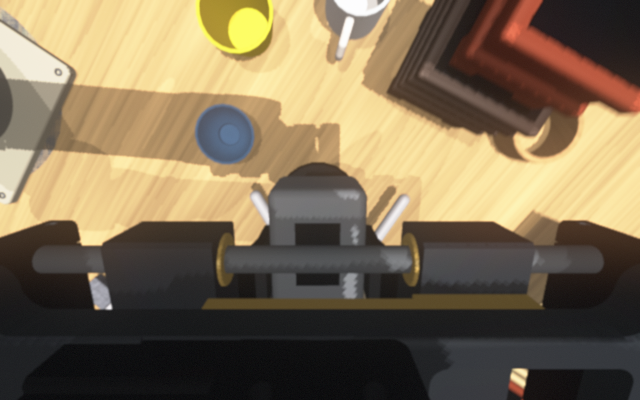

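The picture shows the scanner held straight between the fingers at (318,240), its front pointing back towards the pot. Before going down, I'll check the pot pose in the scene camera.

Run:
```python
from h import *
for n in('scene','top'):
  c=cam(n);w=cloud(c);V=c['image'].max(-1).astype(int);S=V-c['image'].min(-1)
  m=(np.hypot(w[...,0]-.5476,w[...,1]-.0827)<.08)
  for ce,a,p in blobs(c,m,.168,.19,40): print(n,ce,a,p[:,2].mean(),cv2.minAreaRect(p[:,:2].astype(np.float32)*1000))
  m=(np.hypot(w[...,0]-.46,w[...,1]-.19)<.1)
  for ce,a,p in blobs(c,m,.17,.31,40): print(n,'sc',ce,a,p.mean(0),p.min(0),p.max(0))
```

```text
scene [360. 204.] 577 0.1780111205100063 ((550.2281494140625, 80.03838348388672), (112.86756896972656, 70.48806762695312), 35.34379577636719)
scene sc [403. 168.] 710 [0.47932427 0.18547192 0.25420993] [0.43854362 0.14887372 0.19180273] [0.50373977 0.22813383 0.30997525]
top [288. 172.] 447 0.17959733868035344 ((547.0791625976562, 82.19010925292969), (110.5316162109375, 69.8317642211914), 35.1848258972168)
top sc [254. 189.] 62 [0.48150673 0.1619301  0.30301529] [0.46443515 0.14886146 0.27512328] [0.50044509 0.17865003 0.30993972]
```

Both views agree, so the scanning pose is TCP (0.461, 0.205, 0.113). Descend there and hold for about 2.2 s.

>>> step_arm([
  [-0.05, 0.5, 0],
  [0, 0.22, 0],
  [0, 0, -0.4],
  [0, 0, -0.8],
  [0, 0, -1],
  [0, 0, -1],
  [0, 0, -1],
  [0, 0, -0.9],
  [0, 0, -0.6],
  [0, 0, -0.4],
  [0, 0, -0.18],
  [0, 0, 0],
], turn=[0, 0, 0, 0, 0, 0, 0, 0, 0, 0, 0, 0])

```text
time: 22.5
ee_pos: [0.4617, 0.2048, 0.1125]
eef_rot: [0.463, 0.886, 0.0, -0.0]
ft_force: [0.5, -0.5, -2.2]
width: 0.044
grip_force: 25.0
```

>>> step_arm([
  [0, 0, 0],
  [0, 0, 0],
  [0, 0, 0],
  [0, 0, 0],
  [0, 0, 0],
  [0, 0, 0],
  [0, 0, 0],
  [0, 0, 0],
  [0, 0, 0],
  [0, 0, 0],
  [0, 0, 0],
  [0, 0, 0],
], turn=[0, 0, 0, 0, 0, 0, 0, 0, 0, 0, 0, 0])

```text
time: 23.7
ee_pos: [0.4616, 0.2049, 0.1126]
eef_rot: [0.463, 0.886, 0.0, -0.0]
ft_force: [-0.8, 0.7, -3.1]
width: 0.0439
grip_force: 25.0
```

Run:
```python
from h import *
s=read_state();print(s['ee_pos'],s['eef_rot'],s['ft_force'],s['time'])
q=s['eef_rot'];print('yaw scanner',np.degrees(2*np.arctan2(q[1],q[0]))-180)
c=cam('scene');w=cloud(c)
m=(np.hypot(w[...,0]-.5476,w[...,1]-.0827)<.08)
for ce,a,p in blobs(c,m,.168,.19,40): print(ce,a,cv2.minAreaRect(p[:,:2].astype(np.float32)*1000))
cv2.imwrite('pics/s3.png',cv2.resize(c['image'][90:290,230:530],(780,520))[...,::-1])
```

```text
[0.46164727 0.20487939 0.11255403] [ 4.62754584e-01  8.86486432e-01  2.22969403e-05 -1.83492996e-06] [-0.84470215  0.65636534 -3.08539535] 23.7
yaw scanner -55.12999821700713
[360. 204.] 579 ((550.3690795898438, 80.21124267578125), (110.65846252441406, 70.12104034423828), 35.160743713378906)
```

View pics/s3.png

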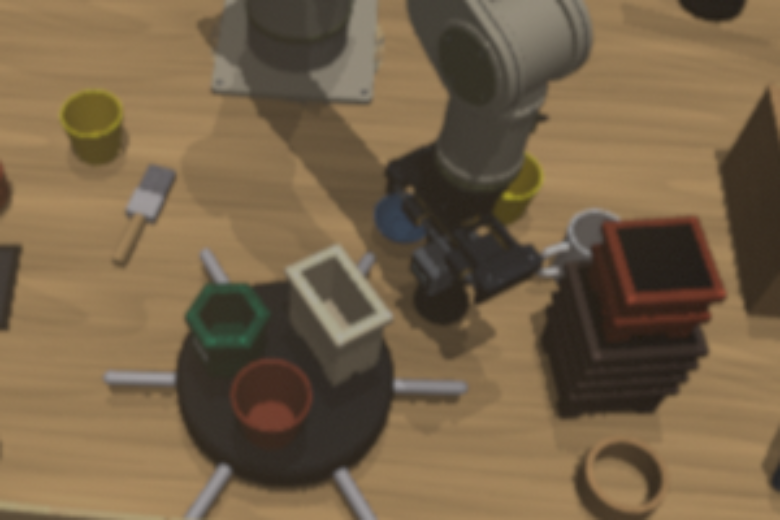

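The scanner sits square in front of the label and clear of the pot at (340,310 in the crop): computed distance 79.7 mm, angle error below 0.5°. I'll hold another 1.2 s, then carry it back the same way.

>>> step_arm([
  [0, 0, 0],
  [0, 0, 0],
  [0, 0, 0],
  [0, 0, 0],
  [0, 0, 0],
  [0, 0, 0],
  [0, 0, 0],
  [0, 0, 0],
  [0, 0, 0],
  [0, 0, 0],
  [0, 0, 0],
  [0, 0, 0],
], turn=[0, 0, 0, 0, 0, 0, 0, 0, 0, 0, 0, 0])

```text
time: 24.95
ee_pos: [0.4617, 0.2049, 0.1126]
eef_rot: [0.463, 0.886, 0.0, 0.0]
ft_force: [0.0, 0.3, -2.7]
width: 0.0435
grip_force: 25.0
```

>>> step_arm([
  [0, 0, 0.4],
  [0, 0, 0.8],
  [0, 0, 1],
  [0, 0, 1],
  [0, 0, 1],
  [0, 0, 1],
  [0, 0, 0.7],
  [0, 0, 0.38],
  [0, 0, 0],
], turn=[0, 0, 0, 0, 0, 0, 0, 0, 0])

```text
time: 25.85
ee_pos: [0.4621, 0.2053, 0.2708]
eef_rot: [0.463, 0.887, 0.001, 0.001]
ft_force: [0.3, 0.4, -2.8]
width: 0.044
grip_force: 25.0
```

>>> step_arm([
  [-0.1, -0.5, 0],
  [-0.1, -0.9, 0],
  [-0.1, -1, 0],
  [-0.1, -1, 0],
  [-0.1, -1, 0],
  [-0.1, -1, 0],
  [-0.1, -1, 0],
  [-0.1, -1, 0],
  [-0.1, -1, 0],
  [-0.1, -1, 0],
  [0, -1, 0],
  [0, -1, 0],
], turn=[-0.3, -0.5, -0.6, -0.6, -0.6, -0.6, -0.6, -0.6, -0.6, -0.6, -0.6, -0.6])

```text
time: 27.05
ee_pos: [0.4365, -0.0822, 0.2694]
eef_rot: [0.778, 0.628, -0.0, 0.0]
ft_force: [0.4, 0.4, -2.4]
width: 0.044
grip_force: 25.0
```

>>> step_arm([
  [0.1, -1, 0],
  [0.1, -1, 0],
  [0.1, -1, 0],
  [0.1, -1, 0],
  [0.1, -1, 0],
  [0.1, -1, 0],
  [0.1, -1, 0],
  [0.1, -1, 0],
  [0.1, -1, 0],
  [0.1, -1, 0],
  [0.1, -1, 0],
  [0.13, -0.8, 0],
], turn=[-0.7, -0.7, -0.7, -0.7, -0.7, -0.7, -0.7, -0.7, -0.7, -0.7, -0.7, -0.36])

```text
time: 28.25
ee_pos: [0.4665, -0.3781, 0.2686]
eef_rot: [0.981, 0.193, -0.001, -0.0]
ft_force: [-0.4, 0.2, -3.3]
width: 0.044
grip_force: 25.0
```

>>> step_arm([
  [0, -0.4, 0],
  [0, -0.2, 0],
  [0, 0, 0],
  [0, 0, -0.5],
  [0, 0, -1],
  [0, 0, -1],
  [0, 0, -1],
  [0, 0, -1],
  [0, 0, -1],
  [0, 0, -0.8],
  [0, 0, -0.4],
  [0, 0, 0],
], turn=[0, 0, 0, 0, 0, 0, 0, 0, 0, 0, 0, 0])

```text
time: 29.45
ee_pos: [0.4667, -0.3889, 0.1005]
eef_rot: [0.98, 0.197, -0.001, -0.001]
ft_force: [-0.8, 0.6, -2.2]
width: 0.0436
grip_force: 25.0
```

Run:
```python
from h import *
s=read_state();print(s['ee_pos'],s['eef_rot'],s['ft_force'],s['time'])
```

```text
[ 0.46671942 -0.38886527  0.10053069] [ 9.80341053e-01  1.97306258e-01 -7.48927333e-04 -1.04899168e-03] [-0.81956567  0.62009618 -2.23663058] 29.45
```

>>> step_arm([
  [0, 0, -0.3],
  [0, 0, -0.25],
  [0, 0, -0.15],
  [0, 0, -0.1],
  [0, 0, -0.06],
  [0, 0, -0.02],
  [0, 0, 0],
  [0, 0, 0],
], turn=[0, 0, 0, 0, 0, 0, 0, 0])

```text
time: 30.25
ee_pos: [0.4675, -0.3902, 0.0803]
eef_rot: [0.98, 0.197, 0.0, 0.0]
ft_force: [-0.5, 0.2, -3.5]
width: 0.0439
grip_force: 25.0
```

>>> step_arm([
  [0, 0, -0.03],
  [0, 0, -0.02],
  [0, 0, 0],
  [0, 0, 0],
], turn=[0, 0, 0, 0])

```text
time: 30.65
ee_pos: [0.4676, -0.3903, 0.0796]
eef_rot: [0.98, 0.197, 0.0, 0.0]
ft_force: [-3.2, 1.0, 5.4]
width: 0.0438
grip_force: 25.0
```

The foot is down on the pad. Release and back off upwards.

>>> step_arm([
  [0, 0, 0],
  [0, 0, 0],
  [0, 0, 0],
  [0, 0, 0],
  [0, 0, 0],
  [0, 0, 0],
  [0, 0, 0],
  [0, 0, 0],
  [0, 0, 0],
  [0, 0, 0],
  [0, 0, 0],
  [0, 0, 0],
], turn=[0, 0, 0, 0, 0, 0, 0, 0, 0, 0, 0, 0], grip=0)

```text
time: 31.85
ee_pos: [0.4674, -0.3901, 0.0788]
eef_rot: [0.98, 0.197, 0.0, 0.0]
ft_force: [0.4, 0.1, -0.6]
width: 0.0868
grip_force: 0.0
```

>>> step_arm([
  [0, 0, 0.3],
  [0, 0, 0.6],
  [0, 0, 1],
  [0, 0, 1],
  [0, 0, 1],
  [0, 0, 1],
  [0, 0, 0.7],
  [-0.6, -0.3, 0],
  [-1, -0.4, 0],
  [-1, -0.4, 0],
  [-1, -0.4, 0],
  [-1, -0.4, 0],
], turn=[0, 0, 0, 0, 0, 0, 0, 0, 0, 0, 0, 0])

```text
time: 33.05
ee_pos: [0.3501, -0.4382, 0.2187]
eef_rot: [0.981, 0.196, -0.0, -0.0]
ft_force: [0.8, -0.4, 0.3]
width: 0.0871
grip_force: 0.0
```

>>> step_arm([
  [-0.2, -0.1, 0],
  [0, 0, 0],
], turn=[0, 0])

```text
time: 33.25
ee_pos: [0.3457, -0.4409, 0.2189]
eef_rot: [0.981, 0.195, -0.0, 0.0]
ft_force: [0.7, 0.7, -0.1]
width: 0.0873
grip_force: 0.0
```

```bash
python3 - <<'E'
from h import *
c=cam('wrist');w=cloud(c)
near=(np.hypot(w[...,0]-.467,w[...,1]+.391)<.07)
for ce,a,p in blobs(c,near,.105,.13,100): print('head',ce,a,p[:,2].mean(),p[:,2].std(),cv2.minAreaRect(p[:,:2].astype(np.float32)*1000))
V=c['image'].max(-1);S=(V-c['image'].min(-1))
n2=(np.hypot(w[...,0]-.467,w[...,1]+.391)<.13)
for ce,a,p in blobs(c,n2&(S<40)&(V<140),.0,.009,100): print('pad',ce,a,cv2.minAreaRect(p[:,:2].astype(np.float32)*1000))
c=cam('top');save(c,'end')
s=read_state();print(s['ee_pos'],s['width'],s['ft_force'],s['time'])
E
python3 look.py
```

```text
head [318.  48.] 5204 0.11937372694463974 0.0018042447478176743 ((463.31048583984375, -393.40875244140625), (72.92789459228516, 44.00261688232422), 22.921951293945312)
pad [316.  72.] 7118 ((471.2400207519531, -387.99688720703125), (128.6910400390625, 127.56478118896484), 4.77951717376709)
[ 0.34796842 -0.43958577  0.21886203] 0.08694409832944133 [-0.54226126  0.00340859  0.42076119] 33.35
spoke [328. 121.] -26.4 102
spoke [278. 125.] 34.0 104
spoke [356. 162.] -86.7 111
spoke [256. 170.] 94.2 113
spoke [335. 207.] -146.5 115
spoke [284. 211.] 153.9 117
pot [288. 172.] 445 ((547.0880737304688, 82.40255737304688), (110.48027038574219, 69.57730102539062), 35.175079345703125)
hi [307. 137.] 155 ((656.7489624023438, 21.521053314208984), (80.65985107421875, 82.29959869384766), 61.565216064453125)
hi [287. 171.] 495 ((547.0880737304688, 82.40255737304688), (110.48027038574219, 69.57730102539062), 35.175079345703125)
hi [326. 165.] 355 ((570.6512451171875, -34.21192169189453), (88.72614288330078, 80.72764587402344), 37.34587097167969)
[ 0.3483263  -0.43941517  0.21880262] [ 9.80299968e-01  1.97514275e-01  2.77768577e-04 -8.39848325e-05] [0.38704292 0.21914177 0.50952988] 33.4
```

View pics/end.png

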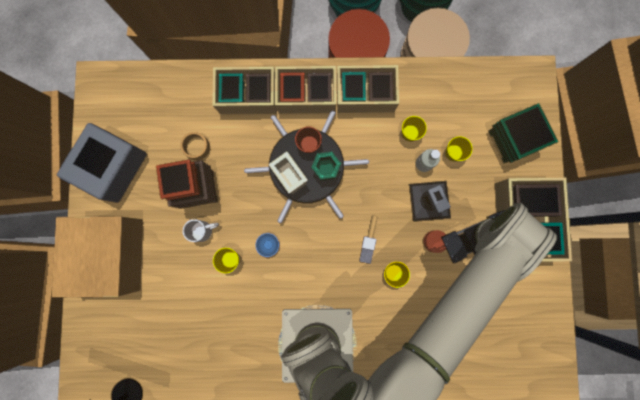

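The scanner stands upright on the pad at (435,198), with its foot about 2 mm from the middle. Everything else is where it was, and the gripper is clear.

```bash
python3 -c "
from bench import *
print(close_job())"
```

```text
the job is handed in; nothing more can be done
None
```

The job is handed in: the label was turned to face away from the crates and scanned from 8 cm for over 2 s, and the scanner is back upright on its pad, about 2 mm from the middle, with nothing else disturbed.

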